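# Close the bead mould in the toggle clamp

### The arm

A 6-joint arm with a two-finger parallel gripper is mounted at the origin on the work surface. World frame = base frame: x ahead of the robot, y to its left, z up, the work surface at z = 0. Lengths are in mm, angles in rad, forces in N, time in s.
With the tool pointing down it reaches from about 325 to 900 mm from the base axis. Payload 6.1 kg.
Tool frame: the origin (TCP) lies between the finger pads; the fingertips stand ahead of it and the grasp point (between the pads) lies 3 mm ahead of it (env.finger_overhang is the z of the fingertips in the tool frame, in mm); z points along the fingers, y is the direction in which the jaws open and shut (so a half turn about z gives the same grasp; the last joint's range is limited). The gripper opens to 85 mm and grips with 20 to 120 N. Pads are 22 mm wide; open, the fingers measure 114 mm over their backs; the gripper's body (76 mm by 85 mm) begins 54 mm behind the grasp point. The pads swing forward as they close: fully open they stand 13 mm farther back than shut.
Start: joints at [1.138, 0.22, 1.526, -0, 1.395, -0.126], TCP at [188.754, 595.808, 253.3] pointing down, gripper open.
Joint ranges: [-2.98, 2.98], [-0.91, 2.08], [0.09, 2.57], [-1.24, 4.39], [0.2, 2.65], [-2.68, 2.68]. Speed limits (rad/s): [2.57, 2.57, 3.01, 3.14, 3.14, 3.14].

### API

Orientations are given as a 3x3 rotation matrix whose columns are the frame's x, y, z axes.
In Python, from plant import env, effector, optics gives the robot as it stands. Calls block until the motion is done:
- env.movep(position, orientation): joint-space move of the TCP to a pose.
- env.move_l(position, attitude=None, rate=150, max_force=None): straight line of the TCP; attitude=None keeps the orientation; rate is the mean speed in mm/s. With max_force (N) it stops when the force on the tool has changed by that much, and returns True; else False.
- env.move_j(angles): joint-space move.
- effector.command_gripper(opening): finger opening in mm; the grip force is fixed at half the most; returns when the fingers have stopped.
- env.hold(seconds).
- env.inverse_kinematics(position, orientation): joint angles nearest the present ones, or None.
- optics.read_camera(name): name is "side" or "top" or "wrist"; returns a dict with "frame" (400x640x3 uint8, red, green, blue), "vertical_fov" (degrees; the focal length in pixels is half the picture's height over the tangent of half this angle, whatever the lens; pixels are square), "cx", "cy" (the principal point, pixels), "R" (3x3) and "t" (3): a world point X has camera coordinates R X + t; the wrist camera has in their place "hand_eye" (4x4, takes a point from camera to tool coordinates, whose origin is the TCP and whose axes are the flange's). Camera axes: x right, y down, z forward; pixel columns grow to the right and rows downward; lengths in mm; the calibration is good to about 2 mm. The wrist camera is an equidistant fisheye: a pixel r from the principal point sees the ray r / f radians off the axis. A picture is of the moment at which its call begins: read the wrist's pose just before it. There is no depth.
A pose or a line that the arm cannot do raises env.PlanningError and nothing moves.
- env.hand_in(): hands the job in, once; it reports no verdict.
Readings, each from a call of its own:
- env.current_time(): time.
- env.current_qpos(): joint angles.
- env.current_joint_velocities(): joint speeds.
- env.current_joint_torque(): joint torques, N m.
- env.current_position(): TCP position.
- env.current_ee_rot(): TCP orientation.
- env.current_force(): force on the tool from outside, world axes, zero at the start.
- env.current_ft_torque(): the same for the moment, N m.
- env.current_opening(): finger opening in mm.
Only numpy, scipy, OpenCV 4.12 (cv2) and the standard library are available. Lean on these libraries where they do the work, as an engineer would, in place of code of your own. Each camera call takes 0.05 s, during which the arm holds its last target. There are 200 camera calls.

### The job

Close the wax-bead mould for the next shot: see which bottom half is sitting in the clamp fixture, take the top half with the same cavities from the bench, turn it over and lay it face down on that bottom half, flush all round and with the two sprue notches together. Then press the clamp's red handle down until it snaps over and stays, so that the foot holds the mould shut. Leave the other mould's halves, the crucible and the bottle neck where they are.

Things in the scene. Friction and masses are not known exactly. Their poses are not given: they have to be found in the camera images.
- round_bottom: Bottom half of the round-bead mould: loose aluminium block 64 x 46 x 28 mm (x, y, z), origin at its centre, two round dark cavities, 21 mm across, in a row along x in its +z face. Lies cavity face up, x along world x, dark sprue notch at its -x end. One bottom half starts in the nest of the clamp fixture, the other on a 10 mm plywood board at the far right; which is where varies.
- round_top: Top half of the round-bead mould: loose aluminium block 64 x 46 x 28 mm (x, y, z), 0.2 kg, origin at its centre, two round dark cavities, 21 mm across, in a row along x in its +z face, plain back. Starts flat on the bench, cavity face up, sprue notch (+x end) away from the robot, yaw within 0.4 rad. Stands steadily on an end. Closed: cavity face down on the bottom half.
- round_top_sprue (a point): Middle of the dark sprue notch on the cavity-face edge of the round top half: 32 mm along +x and 14 mm along +z from its centre.
- round_bottom_sprue (a point): Middle of the dark sprue notch on the cavity-face edge of the round bottom half: 32 mm along -x and 14 mm along +z from its centre. In the closed mould the two halves' sprue points meet.
- long_bottom: Bottom half of the long-bead mould: loose aluminium block 64 x 46 x 28 mm (x, y, z), origin at its centre, two long dark slots, 42 x 11 mm, side by side along x in its +z face. Lies cavity face up, x along world x, dark sprue notch at its -x end. One bottom half starts in the nest of the clamp fixture, the other on a 10 mm plywood board at the far right; which is where varies.
- long_top: Top half of the long-bead mould: loose aluminium block 64 x 46 x 28 mm (x, y, z), 0.2 kg, origin at its centre, two long dark slots, 42 x 11 mm, side by side along x in its +z face, plain back. Starts flat on the bench, cavity face up, sprue notch (+x end) away from the robot, yaw within 0.4 rad. Stands steadily on an end. Closed: cavity face down on the bottom half.
- long_top_sprue (a point): Middle of the dark sprue notch on the cavity-face edge of the long top half: 32 mm along +x and 14 mm along +z from its centre.
- long_bottom_sprue (a point): Middle of the dark sprue notch on the cavity-face edge of the long bottom half: 32 mm along -x and 14 mm along +z from its centre. In the closed mould the two halves' sprue points meet.
- nest (a point): Centre of the nest floor, 10 mm above the bench, on the clamp fixture's fixed steel plate (84 mm wide, from 46 mm before to 140 mm beyond this point in x; never turned). Strips 8 mm high hold the bottom half at its -x end and both sides with 1 mm play. A closed mould's top is 56 mm above this point. The sides are open above the strips.
- fixture: The clamp fixture; origin on the bench 10 mm under point nest. Back stop: the upright front of a blue block, 32.5 mm beyond the origin in +x, 40 mm wide, 82 mm deep, up to 60 mm above the bench; both mould halves butt against it. The toggle clamp stands on the block, its bracket up to 102 mm above the bench.
- clamp_hinge (a point): Hinge axis of the clamp's red handle, along world y: 98 mm in +x and 85 mm up from point nest.
- clamp_handle (a joint): Clamp handle, rad. 0: open, raised 1.19 rad above level, pointing up and away from the robot (+x). Grows as it is pressed down; end stop at 1.10, 0.09 rad above level. Sprung: takes up to about 8 N at point clamp_grip and flies up if let go early; past about 1.0 it snaps over centre and stays down.
- clamp_grip (a point): On the axis of the red handle grip, 90 mm from the hinge. The grip is a round bar 18 mm thick, 42 to 114 mm from the hinge. Press on its upper side, following the arc about the hinge.
- clamp_foot: Sprung black rubber foot, 17 mm across, under the tip of the clamp's arm, origin at its top. The arm is linked to the handle. Open: arm nearly upright over the block, foot about 140 mm above the bench near the back stop's face, clear of the nest. Down: the foot presses the middle of the closed mould's back with about 7 N.
- crucible: White ceramic crucible, 54 mm across, 52 mm high, origin at the centre of its foot. Bystander.
- bottle_neck: Amber glass bottle neck standing on its wide end, 48 mm across, 62 mm high, origin at the centre of its foot. Bystander.
Things that resemble listed ones, but are neither listed nor needed, are in the scene too. Leave any orange or pink look-alike of the round_bottom alone. Leave any pink look-alike of the round_top alone.

How it is judged (in metres and radians):
On the way, in this order (a step that is already met when the one before it is completed fails the run):
1. the top half that matches the bottom half in the nest lies face down on it, sprues together, with the clamp still open (((horizontal distance between round_bottom and nest below 0.006 m and distance between round_top_sprue and round_bottom_sprue below 0.004 m and angle between the x axis of round_top and the x axis of round_bottom, either way round below 0.05 rad and angle between round_top's own z axis and vertical above 3.09 rad) or (horizontal distance between long_bottom and nest below 0.006 m and distance between long_top_sprue and long_bottom_sprue below 0.004 m and angle between the x axis of long_top and the x axis of long_bottom, either way round below 0.05 rad and angle between long_top's own z axis and vertical above 3.09 rad)) and value of joint clamp_handle below 0.3 rad), for 0.2 s.
2. the clamp handle is down past its detent with the foot on the mould (value of joint clamp_handle above 1.05 rad and ((horizontal distance between round_bottom and nest below 0.006 m and distance between round_top_sprue and round_bottom_sprue below 0.004 m and angle between the x axis of round_top and the x axis of round_bottom, either way round below 0.05 rad and angle between round_top's own z axis and vertical above 3.09 rad and contact force between clamp_foot and round_top above 2 N and linear speed of round_top below 0.01 m/s) or (horizontal distance between long_bottom and nest below 0.006 m and distance between long_top_sprue and long_bottom_sprue below 0.004 m and angle between the x axis of long_top and the x axis of long_bottom, either way round below 0.05 rad and angle between long_top's own z axis and vertical above 3.09 rad and contact force between clamp_foot and long_top above 2 N and linear speed of long_top below 0.01 m/s))), for 0.2 s.
At the end, for the whole second after the job is handed in: Bottom half within 6 mm of the nest centre; matching top half face down on it (level and in line within 0.05 rad, sprue points within 4 mm), at rest; handle joint above 1.05; foot pressing that half with over 2 N; other halves moved under 20 mm, crucible and neck under 25 mm and upright (all of step 2); the robot touches nothing.
It fails at once if a half of the long mould was disturbed although the round mould is in the nest (horizontal distance between round_bottom and nest below 0.03 m and distance of any of long_top, long_bottom from where it was at the start of the episode above 0.02 m).
It fails at once if a half of the round mould was disturbed although the long mould is in the nest (horizontal distance between long_bottom and nest below 0.03 m and distance of any of round_top, round_bottom from where it was at the start of the episode above 0.02 m).
It fails at once if the crucible was shoved or knocked over (distance of crucible from where it was at the start of the episode above 0.025 m or angle between crucible's own z axis and vertical above 0.35 rad).
It fails at once if the bottle neck was shoved or knocked over (distance of bottle_neck from where it was at the start of the episode above 0.025 m or angle between bottle_neck's own z axis and vertical above 0.35 rad).
It also fails if it takes over 67 s, if anything falls off the work surface, if the arm or the gripper's body presses on something with over 40 N, if the wrist force passes 120 N, or if a joint passes its speed limit or range.

## Working session

There is one attempt and no reset: what is moved stays moved. The work goes in short steps, each a Python script; the robot and the scene stay as the last script left them, time stands still between calls to the robot, and variables do not carry over. Pictures are saved under pics/ and viewed, about 8 in all and at most 12, crops included, and the job is handed in when it is done.

```bash
ls; mkdir -p pics
python3 - <<'E'
from plant import env, effector, optics
import cv2, numpy as np
for n in ("top","side"):
    c=optics.read_camera(n); cv2.imwrite(f"pics/{n}0.png",c["frame"][...,::-1])
    print(n,c["vertical_fov"],c["cx"],c["cy"],np.round(c["R"],4).tolist(),np.round(c["t"],1))
    print("cam pos",-c["R"].T@c["t"])
print(env.finger_overhang,env.current_time(),env.current_ee_rot())
E
```

```text
pics
top 51.744157225095094 325.6945434348002 196.63594286704773 [[-0.0009, -1.0, 0.006], [-0.9957, 0.0004, -0.0925], [0.0925, -0.0061, -0.9957]] [ -62.3  558.1 1367. ]
cam pos [ 429.2192446   -54.25872654 1413.05317192]
side 44.05746365386466 323.26073640674304 195.12788673711452 [[0.8435, -0.537, 0.0096], [-0.3059, -0.4951, -0.8132], [0.4415, 0.683, -0.5819]] [-470.2  261.  1092.2]
cam pos [  -5.70269615 -869.27985804  852.28148865]
22.0 0.1 [[-9.53309033e-01  3.01995670e-01 -7.09401989e-04]
 [ 3.01996446e-01  9.53307669e-01 -1.62348540e-03]
 [ 1.85992795e-04 -1.76192017e-03 -9.99998431e-01]]
```

View pics/top0.png

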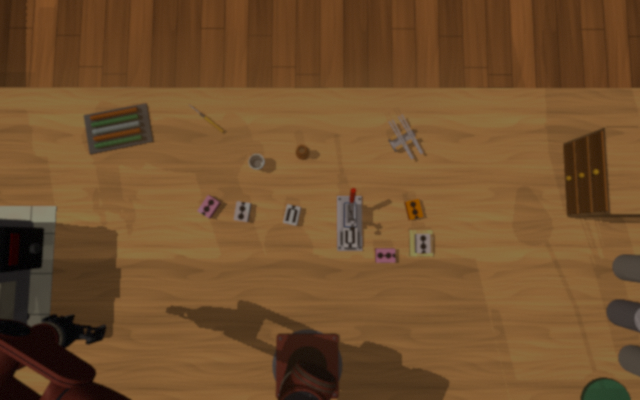

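View pics/side0.png

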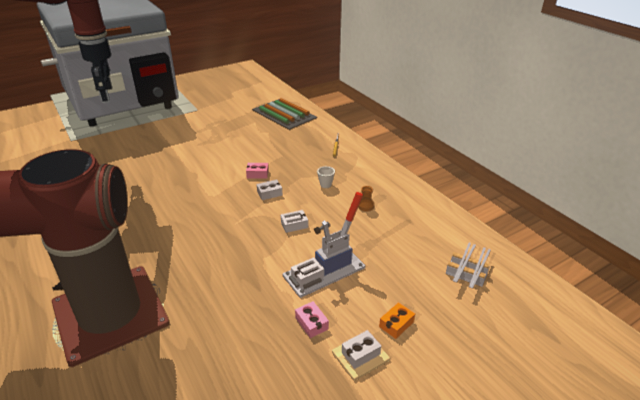

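The top view shows grey tops at (293,215), which is long, and (243,211), which is round. The pink look-alikes are at (209,207) and (386,255), the orange one at (414,209). The round bottom is on its board at (422,243), the fixture nest at (349,237), the crucible at (257,161) and the bottle neck at (303,152). The nest appears to hold the long half, so the candidate is the grey block at (293,215). I'll check that in a crop and ray-cast rough positions.

```bash
cat > h.py <<'E'
from plant import env, effector, optics
import cv2, numpy as np
def ray(c,u,v):
    f=200/np.tan(np.radians(c["vertical_fov"]/2))
    d=np.array([(u-c["cx"])/f,(v-c["cy"])/f,1.0])
    return -c["R"].T@c["t"], c["R"].T@d
def cast(c,u,v,z):
    o,d=ray(c,u,v); return o+d*(z-o[2])/d[2]
def wrist():
    p,R=env.current_position(),env.current_ee_rot(); c=optics.read_camera("wrist")
    T=np.eye(4); T[:3,:3]=R; T[:3,3]=p; c["T"]=T@c["hand_eye"]; return c
def wcast(c,u,v,z):
    f=200/np.tan(np.radians(c["vertical_fov"]/2))
    x,y=u-c["cx"],v-c["cy"]; r=np.hypot(x,y)+1e-9; a=r/f
    d=c["T"][:3,:3]@np.array([np.sin(a)*x/r,np.sin(a)*y/r,np.cos(a)]); o=c["T"][:3,3]
    return o+d*(z-o[2])/d[2]
def Rt(theta,yaw,flip=1):
    """tool z: theta from down towards direction yaw; tool y horizontal, flip picks its sign"""
    h=np.array([np.cos(yaw),np.sin(yaw),0]); z=np.sin(theta)*h+np.array([0,0,-np.cos(theta)])
    y=flip*np.array([-np.sin(yaw),np.cos(yaw),0]); return np.column_stack([np.cross(y,z),y,z])
E
python3 - <<'E'
from h import *
c=optics.read_camera("top"); s=optics.read_camera("side")
for n,u,v,z in (("ltop",293,215,28),("rtop",243,211,28),("nest",349,237,38),("rbot",422,243,38),("cruc",257,161,52),("neck",303,152,62)):
    print(n,np.round(cast(c,u,v,z)))
a=cv2.resize(c["frame"][170:270,190:450],None,fx=3,fy=3,interpolation=cv2.INTER_CUBIC)
b=cv2.resize(s["frame"][150:300,235:425],None,fx=2,fy=2,interpolation=cv2.INTER_CUBIC)
o=np.zeros((600,780,3),np.uint8); o[:300]=a; o[300:,:380]=b; cv2.imwrite("pics/crop1.png",o[...,::-1])
# reach check
q=env.current_qpos()
for th in (-60,-45,-30,-15,0,30,45,60,75,90):
    for f in (1,-1):
        P=np.array([450,60,50])
        r=[env.inverse_kinematics(P,Rt(np.radians(th),y,f)) for y in (-.3,0,.15,.4)]
        print(th,f,[None if k is None else np.round(k,2).tolist() for k in r[1:2]],[k is not None for k in r])
w=wrist(); print(w["vertical_fov"],w["cx"],w["cy"],np.round(w["hand_eye"],3).tolist())
E
```

```text
ltop [496.  47.  28.]
rtop [509. 215.  28.]
nest [ 422. -140.   38.]
rbot [ 402. -382.   38.]
cruc [675. 167.  52.]
neck [704.  13.  62.]
-60 1 [[-0.03, 0.86, 1.35, -0.02, 1.97, -1.59]] [True, True, True, True]
-60 -1 [[-0.03, 0.86, 1.35, -0.02, 1.97, 1.55]] [True, True, True, True]
-45 1 [[-0.03, 0.67, 1.53, -0.02, 1.73, -1.59]] [True, True, True, True]
-45 -1 [[-0.03, 0.67, 1.53, -0.02, 1.73, 1.55]] [True, True, True, True]
-30 1 [[-0.03, 0.47, 1.71, -0.02, 1.48, -1.6]] [True, True, True, True]
-30 -1 [[-0.03, 0.47, 1.71, -0.02, 1.48, 1.55]] [True, True, True, True]
-15 1 [[-0.04, 0.27, 1.91, -0.01, 1.22, -1.6]] [True, True, True, True]
-15 -1 [[-0.04, 0.27, 1.91, -0.01, 1.22, 1.54]] [True, True, True, True]
0 1 [[-0.04, 0.07, 2.11, -0.0, 0.95, -1.61]] [True, True, True, True]
0 -1 [[-0.04, 0.07, 2.11, -0.0, 0.95, 1.53]] [True, True, True, True]
30 1 [[-0.06, -0.24, 2.5, 0.09, 0.35, -1.71]] [True, True, True, False]
30 -1 [[-0.06, -0.24, 2.5, 0.09, 0.35, 1.43]] [True, True, True, True]
45 1 [None] [False, False, False, False]
45 -1 [None] [False, False, False, False]
60 1 [None] [False, False, False, False]
60 -1 [None] [False, False, False, False]
75 1 [None] [True, False, False, False]
75 -1 [None] [True, False, False, False]
90 1 [[-0.14, 0.91, 2.5, 3.0, 1.84, 1.53]] [True, True, True, True]
90 -1 [[-0.14, 0.91, 2.5, 3.0, 1.84, -1.61]] [True, True, True, True]
65.70646984690485 319.47143045172936 201.55980729926432 [[-0.001, -0.948, -0.319, 81.888], [1.0, -0.001, -0.0, -0.175], [-0.0, -0.319, 0.948, -120.077], [0.0, 0.0, 0.0, 1.0]]
```

View pics/crop1.png

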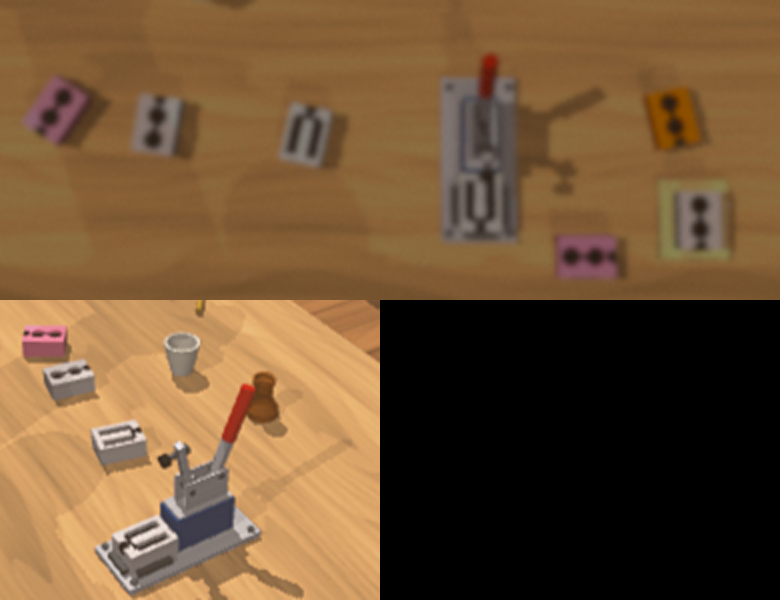

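The crop confirms the choice. The nest half has two long slots with its sprue towards the robot. The matching grey long top is at top-view (293,215), with its sprue pointing away. Next I'll take close wrist views of both and scan which tool tilts are reachable.

Run:
```python
from h import *
import pickle
t0=env.current_time()
env.movep([496,47,160],Rt(0,0)); env.hold(.3); w1=wrist()
env.movep([395,-138,240],Rt(0,0)); env.hold(.3); w2=wrist()
print("t",t0,env.current_time())
pickle.dump((w1,w2),open("w.pkl","wb"))
o=np.vstack([cv2.resize(w["frame"][:,120:520] if 0 else w["frame"][60:360,:],(640,300)) for w in (w1,w2)])
cv2.imwrite("pics/w12.png",o[...,::-1])
for X,Y in ((422,-140),(450,0),(480,10),(520,20),(560,20),(600,20),(480,100)):
    ok={f:[th for th in range(-80,101,5) if env.inverse_kinematics(np.array([X,Y,52]),Rt(np.radians(th),0,f)) is not None] for f in (1,)}
    print(X,Y,ok)
```

```text
t 0.25 4.1167
422 -140 {1: [-80, -75, -70, -65, -60, -55, -50, -45, -40, -35, -30, -25, -20, -15, -10, -5, 0, 5, 10, 15, 20, 25, 85, 90, 95, 100]}
450 0 {1: [-80, -75, -70, -65, -60, -55, -50, -45, -40, -35, -30, -25, -20, -15, -10, -5, 0, 5, 10, 15, 20, 25, 30, 90, 95, 100]}
480 10 {1: [-80, -75, -70, -65, -60, -55, -50, -45, -40, -35, -30, -25, -20, -15, -10, -5, 0, 5, 10, 15, 20, 25, 30, 35, 85, 90, 95, 100]}
520 20 {1: [-80, -75, -70, -65, -60, -55, -50, -45, -40, -35, -30, -25, -20, -15, -10, -5, 0, 5, 10, 15, 20, 25, 30, 35, 50, 55, 70, 75, 80, 85, 90, 95, 100]}
560 20 {1: [-80, -75, -70, -65, -60, -55, -50, -45, -40, -35, -30, -25, -20, -15, -10, -5, 0, 5, 10, 15, 20, 25, 30, 35, 50, 55, 60, 65, 70, 75, 80, 85, 90, 95, 100]}
600 20 {1: [-80, -75, -70, -65, -60, -55, -50, -45, -40, -35, -30, -25, -20, -15, -10, -5, 0, 5, 10, 15, 20, 25, 30, 35, 50, 55, 60, 65, 70, 75, 80, 85, 90, 95, 100]}
480 100 {1: [-80, -75, -70, -65, -60, -55, -50, -45, -40, -35, -30, -25, -20, -15, -10, -5, 0, 5, 10, 15, 20, 25, 30, 35, 80, 85, 90, 95, 100]}
```

View pics/w12.png

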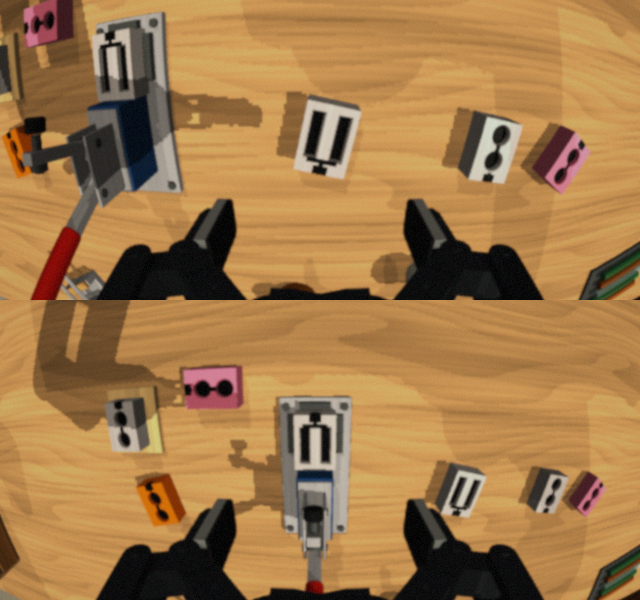

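The two stacked wrist views show the long top's bright face at wrist pixel (332,195) and the nest's long half at (315,205) in the second picture. Now I'll outline both faces and cast them onto their planes, checking for 64 x 46 mm.

```bash
cat >> h.py <<'E'
def face(w,u,v,z,thr,half=75):
    """minAreaRect (world mm) of the bright grey face round pixel u,v"""
    im=cv2.resize(w["frame"],None,fx=4,fy=4,interpolation=cv2.INTER_CUBIC); hsv=cv2.cvtColor(im,cv2.COLOR_RGB2HSV)
    m=((hsv[...,1]<70)&(hsv[...,2]>thr)).astype(np.uint8); k=np.zeros_like(m)
    a=lambda c:int(max(0,4*(c-half))); b=lambda c:int(4*(c+half)); k[a(v):b(v),a(u):b(u)]=1; m*=k
    m=cv2.morphologyEx(m,cv2.MORPH_OPEN,np.ones((9,9)))
    cs,_=cv2.findContours(m,cv2.RETR_EXTERNAL,cv2.CHAIN_APPROX_NONE); c=max(cs,key=cv2.contourArea)[:,0]
    P=np.array([wcast(w,(x+.5)/4-.5,(y+.5)/4-.5,z)[:2] for x,y in c],np.float32)
    return cv2.minAreaRect(cv2.convexHull(P)), (c/4).min(0),(c/4).max(0)
E
python3 - <<'E'
from h import *
import pickle
w1,w2=pickle.load(open("w.pkl","rb"))
for n,w,u,v,z in (("ltop",w1,332,195,28),("nest",w2,315,205,38)):
    hs=cv2.cvtColor(w["frame"],cv2.COLOR_RGB2HSV); print(n,[hs[int(y),int(x)].tolist() for x,y in ((u,v),(u,v-28),(u-26,v),(u+22,v))])
    for thr in (120,140,160,175,190): print(thr,face(w,u,v,z,thr,55))
E
```

```text
ltop [[18, 32, 207], [21, 24, 211], [17, 40, 187], [19, 45, 208]]
120 (((497.5148010253906, 52.71820831298828), (46.22994613647461, 64.59669494628906), 77.58428955078125), array([294.25, 159.25]), array([360.5, 238. ]))
140 (((497.6963195800781, 52.67738723754883), (46.23834228515625, 64.21434783935547), 77.60482025146484), array([294.25, 159.75]), array([360.5, 238. ]))
160 (((497.8538818359375, 52.64275360107422), (46.23834228515625, 63.891666412353516), 77.60482025146484), array([294.25, 160.  ]), array([360.5, 238. ]))
175 (((498.0246887207031, 52.67517852783203), (46.05398941040039, 63.643226623535156), 77.46379852294922), array([294.25, 160.5 ]), array([360.5, 238. ]))
190 (((498.2417907714844, 52.74599838256836), (45.821468353271484, 63.250099182128906), 77.46379852294922), array([294.25, 161.  ]), array([360.25, 238.  ]))
nest [[17, 34, 210], [150, 77, 10], [36, 25, 52], [24, 42, 85]]
120 (((432.3385314941406, -142.1387939453125), (122.57877349853516, 76.4476089477539), 0.07386039197444916), array([279.25, 156.75]), array([351.  , 259.75]))
140 (((432.5072326660156, -142.13858032226562), (122.24140167236328, 76.4476089477539), 0.07386039197444916), array([279.25, 157.  ]), array([351.  , 259.75]))
160 (((438.2815246582031, -134.97303771972656), (62.06526565551758, 110.4454345703125), 89.85917663574219), array([293.75, 168.  ]), array([351.  , 259.75]))
175 (((423.11083984375, -142.18319702148438), (46.81776428222656, 63.34275436401367), 89.97673034667969), array([294.25, 175.5 ]), array([336.25, 230.  ]))
190 (((422.70672607421875, -142.1487274169922), (45.2108154296875, 62.05909729003906), 89.65431213378906), array([294.75, 175.75]), array([335.5 , 229.25]))
```

Both rectangles match the given sizes. Long top: centre (497.7, 52.7), yaw −0.217. Nest half: (423, −142), yaw about 0.

Plan: grasp with the tool tilted back 55°, stand the block on its plain end at +35°, regrasp at −65°, then place at +25°, which is clear of the clamp. I'll check the IK for all of these, then pick.

```bash
cat >> h.py <<'E'
from scipy.spatial.transform import Rotation as Ro
r=np.radians
def T(R,p): M=np.eye(4); M[:3,:3]=R; M[:3,3]=p; return M
def tool(G,th,yaw):  # tool frame with grasp point at G
    R=Rt(r(th),yaw); return T(R,np.array(G,float)-3*R[:,2])
def blk(p,yaw,pitch): # pitch = turn about block y (deg): 0 flat, -90 standing, -180 closed
    return T((Ro.from_euler('z',yaw)*Ro.from_euler('y',pitch,degrees=True)).as_matrix(),p)
YAW=-0.217; B0=blk([497.7,52.7,14],YAW,0)
S=np.array([480,20,32.]); SY=0.3; B1=blk(S,SY,-90)
NEST=np.array([423.,-142.2]); B2=blk([*NEST,52],0,-180)
TH1,TH2=-55,-65
G0=tool((B0@[0,0,7,1])[:3],TH1,YAW)          # first grasp
S0=B1@np.linalg.inv(B0)@G0                    # standing it
G1=tool(S+[0,0,8],TH2,SY)                     # second grasp, 40 mm up
P1=B2@np.linalg.inv(B1)@G1                    # laying it
up=lambda M,dz,dx=0: T(M[:3,:3],M[:3,3]+[dx,0,dz])
def mp(M): env.movep(M[:3,3],M[:3,:3])
def ml(M,**k): return env.move_l(M[:3,3],M[:3,:3],**k)
E
python3 - <<'E'
from h import *
for n,M in dict(G0=G0,G0u=up(G0,110),S0=S0,S0u=up(S0,90),G1=G1,G1u=up(G1,110),P1=P1,P1u=up(P1,60,-8)).items():
    q=env.inverse_kinematics(M[:3,3],M[:3,:3]); print(n,np.round(M[:3,3]),"FAIL" if q is None else np.round(q,2))
print(np.round(S0[:3,2],2),np.round(P1[:3,2],2))
env.movep([420,53,260],Rt(0,0)); mp(up(G0,110))
hit=ml(G0,rate=80,max_force=15); print("hit",hit,env.current_position()-G0[:3,3])
effector.command_gripper(40); print("open",env.current_opening(),env.current_force())
ml(up(G0,110),rate=120); print("open",env.current_opening(),env.current_time())
w=wrist(); cv2.imwrite("pics/g0.png",w["frame"][...,::-1])
E
```

```text
G0 [500.  52.  23.] [-0.11  0.92  1.26  0.09  1.91 -1.48]
G0u [500.  52. 133.] [-0.11  0.76  1.29  0.1   2.05 -1.46]
S0 [472.  17.  34.] FAIL
S0u [472.  17. 124.] [-0.38 -0.41  2.48  0.62  0.67 -2.67]
G1 [483.  21.  41.] [ 0.03  0.99  1.21 -0.27  2.05 -1.81]
G1u [483.  21. 151.] [ 0.03  0.82  1.25 -0.29  2.17 -1.85]
P1 [ 414. -142.   55.] [-0.72 -0.24  2.46  0.48  0.64 -2.64]
P1u [ 406. -142.  115.] [-0.74 -0.43  2.45  0.4   0.82 -2.54]
[ 0.55  0.17 -0.82] [ 0.42  0.   -0.91]
hit False [ 0.42491352 -0.02791679  0.5512132 ]
open 44.957095362580915 [0.870934   0.31231476 1.79798254]
open 45.289316961499054 9.1167
```

The grasp held (45 mm opening). The chosen stand pose is out of range, so I'll scan stand spots for ones that suit both the release and the regrasp.

Run:
```python
from h import *
ik=lambda M: env.inverse_kinematics(M[:3,3],M[:3,:3])
for x in (460,480,500,520,540):
  for y in (-30,0,20,40,60):
    for sy in (-.25,0,.15,.3):
      s=np.array([x,y,32.]); b=blk(s,sy,-90); m=b@np.linalg.inv(B0)@G0
      a,c,d=ik(m),ik(up(m,60)),ik(tool(s+[0,0,8],TH2,sy))
      if a is not None and c is not None and d is not None and abs(a[5])<2.5: print(x,y,sy,np.round(a,2),np.round(c[5],2))
```

```text
460 20 -0.25 [-0.04 -0.18  2.54 -0.59  0.21 -0.83] -1.13
460 20 0 [-0.22 -0.22  2.57  0.58  0.23 -2.32] -2.02
460 40 -0.25 [ 0.03 -0.16  2.53 -0.72  0.24 -0.64] -0.98
460 60 -0.25 [ 0.1  -0.14  2.51 -0.81  0.27 -0.49] -0.85
480 0 0 [-0.27 -0.16  2.52  0.71  0.24 -2.49] -2.15
480 20 -0.25 [-0.04 -0.12  2.49 -0.62  0.21 -0.79] -1.1
480 20 0 [-0.2  -0.16  2.52  0.59  0.21 -2.32] -2.02
480 40 -0.25 [ 0.03 -0.1   2.48 -0.74  0.23 -0.62] -0.96
480 60 -0.25 [ 0.09 -0.08  2.46 -0.82  0.27 -0.48] -0.83
500 0 0 [-0.25 -0.1   2.47  0.71  0.22 -2.48] -2.14
500 20 -0.25 [-0.04 -0.06  2.44 -0.64  0.2  -0.76] -1.08
500 40 -0.25 [ 0.02 -0.05  2.43 -0.75  0.23 -0.61] -0.95
500 60 -0.25 [ 0.09 -0.03  2.41 -0.83  0.26 -0.48] -0.83
520 0 0 [-0.24 -0.04  2.42  0.7   0.21 -2.45] -2.12
520 40 -0.25 [ 0.02  0.    2.38 -0.75  0.23 -0.61] -0.94
520 60 -0.25 [ 0.08  0.01  2.37 -0.83  0.26 -0.49] -0.82
540 0 0 [-0.22  0.01  2.37  0.67  0.21 -2.42] -2.11
540 20 -0.25 [-0.03  0.04  2.34 -0.65  0.2  -0.75] -1.05
540 40 -0.25 [ 0.02  0.05  2.33 -0.75  0.23 -0.61] -0.93
540 60 -0.25 [ 0.08  0.06  2.32 -0.81  0.26 -0.5 ] -0.82
```

View pics/g0.png

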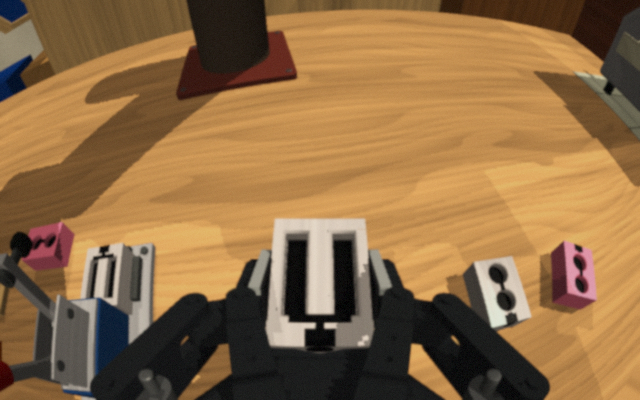

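The wrist view shows the long top held squarely between the pads around (320,285), sprue end towards the gripper. I'll stand it at (460,40), yaw −0.25, then look with both the wrist and side cameras.

```bash
sed -i 's/^S=np.array.*/S=np.array([460,40,32.]); SY=-0.25; B1=blk(S,SY,-90)/' h.py
python3 - <<'E'
from h import *
mp(up(S0,60)); env.hold(.2); f0=env.current_force()
hit=ml(up(S0,-1.5),rate=35,max_force=6); print("hit",hit,env.current_position()-S0[:3,3],env.current_force()-f0)
effector.command_gripper(85); print(env.current_opening(),env.current_time())
ml(up(S0,75),rate=120)
env.movep([400,40,260],Rt(0,SY)); env.hold(.2)
w=wrist(); s=optics.read_camera("side"); print(env.current_time())
import pickle; pickle.dump(w,open("w3.pkl","wb"))
a=w["frame"][50:350]; b=cv2.resize(s["frame"][150:300,200:440],None,fx=2,fy=2,interpolation=cv2.INTER_CUBIC)
o=np.zeros((600,640,3),np.uint8); o[:300]=a; o[300:,:480]=b; cv2.imwrite("pics/s1.png",o[...,::-1])
E
```

```text
hit True [-0.15147679 -0.06779015  0.07196746] [1.48079779 0.58488234 3.727044  ]
84.86738119905326 12.8417
14.8417
```

View pics/s1.png

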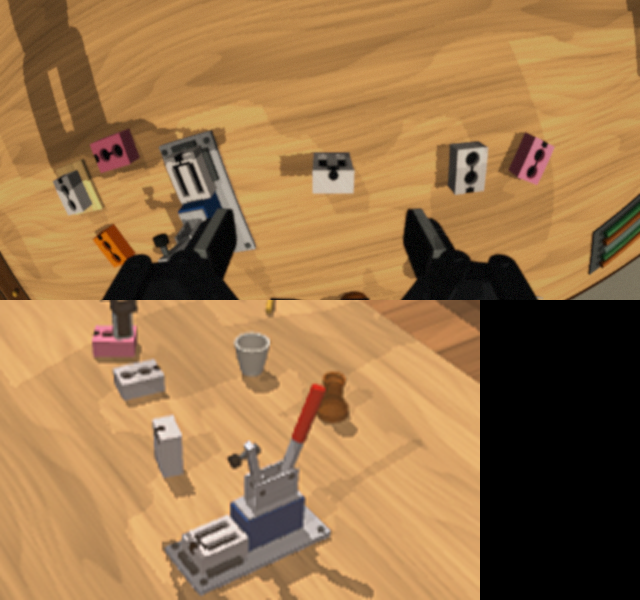

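The block stands on its plain end, sprue up and cavities facing the robot (wrist pixel (333,228), lower-panel side view (168,445)). I'll measure its upper end face at z=64 and regrasp.

Run:
```python
from h import *
import pickle
w=pickle.load(open("w3.pkl","rb"))
for thr in (140,160,175): print(face(w,333,228,64,thr,35))
```

```text
(((459.1243896484375, 39.678924560546875), (45.53932189941406, 27.81816291809082), 75.97541046142578), array([312.5, 220. ]), array([353.75, 243.  ]))
(((459.33465576171875, 39.622520446777344), (45.642215728759766, 27.41465950012207), 75.64651489257812), array([312.5, 220.5]), array([353.75, 243.  ]))
(((459.6553955078125, 39.67314147949219), (45.39151382446289, 26.82065200805664), 75.62348175048828), array([312.75, 221.  ]), array([353.75, 243.  ]))
```

The measured stand pose, (459.4, 39.7) with yaw −0.25, agrees with the plan. Now regrasp, and carry the block around to hover over the nest.

```bash
sed -i 's/TH1,TH2=.*/TH1,TH2=-55,-67/' h.py; sed -i 's/^S=np.array(\[460,40,/S=np.array([459.6,39.8,/' h.py
python3 - <<'E'
from h import *
V=T(P1[:3,:3],[405,-20,140]); H=up(P1,45,-6)
for n,M in dict(G1=G1,G1u=up(G1,80),V=V,H=H,P1=P1).items():
    q=env.inverse_kinematics(M[:3,3],M[:3,:3]); print(n,np.round(M[:3,3]),"FAIL" if q is None else np.round(q,2))
mp(up(G1,80)); 
hit=ml(G1,rate=80,max_force=12); print("hit",hit,env.current_position()-G1[:3,3])
effector.command_gripper(40); print("open",env.current_opening(),env.current_force())
ml(up(G1,80),rate=120); print("open",env.current_opening(),env.current_time())
mp(V); mp(H); env.hold(.2); print(env.current_position()-H[:3,3],env.current_opening(),env.current_time())
s=optics.read_camera("side"); w=wrist()
b=cv2.resize(s["frame"][170:300,230:390],None,fx=4,fy=4,interpolation=cv2.INTER_CUBIC)
cv2.imwrite("pics/h1.png",b[...,::-1]); cv2.imwrite("pics/h1w.png",w["frame"][...,::-1])
E
```

```text
G1 [462.  39.  41.] [-0.15  0.97  1.27  0.11  2.07 -1.48]
G1u [462.  39. 121.] [-0.15  0.84  1.31  0.11  2.16 -1.47]
V [405. -20. 140.] [-0.35 -0.59  2.49  0.18  0.87 -2.01]
H [ 408. -142.  100.] [-0.71 -0.36  2.43  0.37  0.79 -2.5 ]
P1 [ 414. -142.   55.] [-0.7  -0.22  2.44  0.42  0.66 -2.57]
hit False [ 0.39966598 -0.05811383  0.46964995]
open 45.1871188863959 [ 1.03003077 -1.06542274  2.24610787]
open 45.17102248397563 18.5583
[0.39880578 0.82761955 0.28546965] 45.50582693161946 20.875
```

View pics/h1.png

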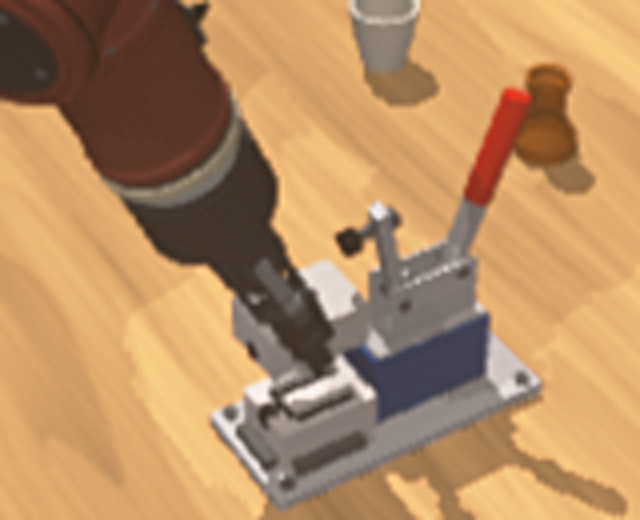

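The side crop shows the top half hanging face down above the nest half at about (300,310), level and clear of the foot at (350,240). I'll lower it 2.5 mm short of the stop, slide it lightly against the stop, release, and look.

Run:
```python
from h import *
import pickle
c=np.array([-.4,-.7,0]); g=lambda dz,dx: T(P1[:3,:3],P1[:3,3]+c+[dx,0,dz])
ml(g(15,-2.5),rate=80); env.hold(.2); print(env.current_position()-P1[:3,3])
hit=ml(g(-2.5,-2.5),rate=25,max_force=6); p=env.current_position(); print("down",hit,p-P1[:3,3],env.current_force())
hit=env.move_l(p+[5,-.4,0],rate=15,max_force=10); p=env.current_position(); print("fwd",hit,p-P1[:3,3],env.current_force())
effector.command_gripper(60); print(env.current_opening())
effector.command_gripper(85)
b=-P1[:3,2]
env.move_l(p+b*70,rate=120); env.movep([385,-140,250],Rt(0,0)); env.hold(.2); w=wrist(); s=optics.read_camera("side"); print(env.current_time())
pickle.dump(w,open("w4.pkl","wb"))
a=cv2.resize(w["frame"][130:330,220:420],(500,500),interpolation=cv2.INTER_CUBIC)
bb=cv2.resize(s["frame"][230:300,270:370],None,fx=3,fy=3,interpolation=cv2.INTER_CUBIC)
o=np.zeros((500,800,3),np.uint8); o[:,:500]=a; o[:210,500:]=bb; cv2.imwrite("pics/p1.png",o[...,::-1])
for thr in (160,175,190): print(face(w,316,205,66,thr,60))
```

```text
[-2.44517407 -1.06979289 15.74214493]
down True [-2.78251318 -0.56747791  0.47316104] [0.79632947 0.34258534 2.01831513]
fwd True [-2.42503047 -0.56072432  0.47929212] [ 1.55134141 -0.95892787  2.39053867]
59.83559133448154
24.7667
(((427.28851318359375, -136.63552856445312), (99.76685333251953, 58.95158386230469), 0.06918983161449432), array([294.5, 178. ]), array([351.25, 264.75]))
(((420.6100769042969, -142.41966247558594), (46.206783294677734, 63.48357009887695), 89.86508178710938), array([294.75, 189.  ]), array([338.5 , 245.25]))
(((420.26287841796875, -142.5832977294922), (44.74523162841797, 61.768402099609375), 89.90471649169922), array([295.5, 189.5]), array([337.75, 244.25]))
```

View pics/p1.png

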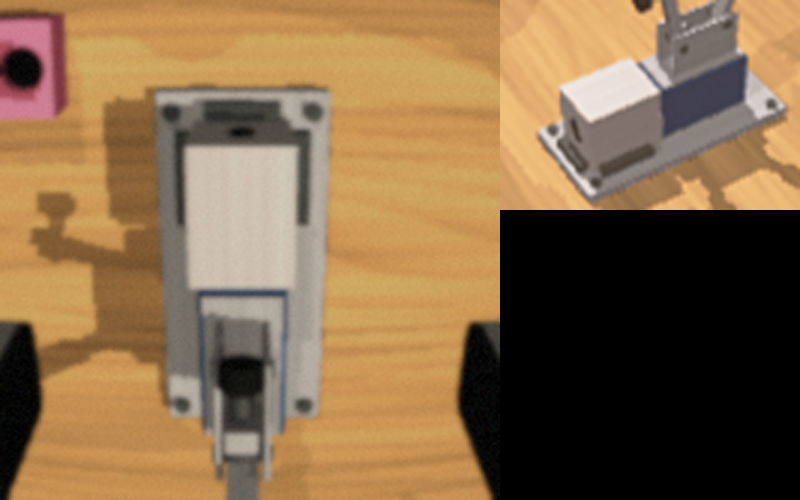

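The top half lies flat and aligned on the nest half: block at crop (240,217), side crop (610,105). Its centre reads x=420.6 against 423.1 for the bottom, and the forward slide stopped early. I'll nudge it onto the stop with the closed fingertips on its −x end.

Run:
```python
from h import *
import pickle
effector.command_gripper(0)
env.movep([362,-142,120],Rt(0,0)); env.move_l([362,-142,72],rate=100); env.hold(.2); f0=env.current_force()
hit=env.move_l([385,-142,72],rate=15,max_force=7); p=env.current_position(); print("push",hit,p,env.current_force()-f0,env.current_time())
env.hold(.2); print(env.current_force()-f0,env.current_position())
env.move_l(p-[15,0,0],rate=60); env.move_l([362,-142,120],rate=120)
env.movep([385,-140,250],Rt(0,0)); env.hold(.2); w=wrist(); print(env.current_time())
pickle.dump(w,open("w5.pkl","wb"))
for thr in (170,175,180): print(face(w,316,205,66,thr,60))
```

```text
push True [ 380.10875271 -141.69374615   71.49980297] [ 1.56193372 -0.49615882  1.29193039] 28.1167
[1.57822805 0.55315455 0.24504446] [ 379.66047518 -141.46688285   71.15390283]
30.1083
(((423.60968017578125, -142.2001495361328), (47.197776794433594, 63.61692810058594), 89.8862533569336), array([294.5, 191.5]), array([339.25, 247.5 ]))
(((423.3636169433594, -142.2541046142578), (46.60879135131836, 63.29664993286133), 89.64507293701172), array([294.75, 191.5 ]), array([338.75, 247.25]))
(((423.0228271484375, -142.24391174316406), (46.09160232543945, 62.67198181152344), 89.54332733154297), array([295. , 191.5]), array([338.5 , 246.75]))
```

The top half now sits at (423.4, −142.2), matching the bottom's (423.1, −142.2). Next I'll press the handle along its arc about the hinge at (520.6, −142.2, 95), with the closed fingertips leading at their front lower edge.

Run:
```python
from h import *
import pickle
H=np.array([520.6,95.])
def tcp(a,gap=0):
    c=H+90*np.array([np.cos(a),np.sin(a)])+(9+gap)*np.array([-np.sin(a),np.cos(a)])
    return [c[0]-11,-142.2,c[1]+22]
R=Rt(0,0)
env.movep([470,-142.2,280],R); env.movep([tcp(1.19,14)[0],-142.2,270],R)
env.move_l(tcp(1.19,14),rate=120); env.hold(.2); f0=env.current_force()
for a in np.linspace(1.19,0.14,11):
    hit=env.move_l(tcp(a),rate=60,max_force=30); print(round(a,2),hit,np.round(env.current_position()-tcp(a),1),np.round(env.current_force()-f0,1))
    if hit: break
if not hit:
    print(env.move_l(tcp(0.05),rate=20,max_force=18)); env.hold(.2); print(np.round(env.current_position()-tcp(.09),1),np.round(env.current_force()-f0,1))
s=optics.read_camera("side"); print(env.current_time())
b=cv2.resize(s["frame"][170:300,260:390],None,fx=4,fy=4,interpolation=cv2.INTER_CUBIC); cv2.imwrite("pics/c1.png",b[...,::-1])
```

```text
1.19 False [ 0.2  0.1 -0.4] [1.3 1.  1.2]
1.08 False [-0.2  0.1 -0.2] [-3.2 -0.3  2.4]
0.98 False [-0.2  0.   0. ] [-3.4 -0.5  3.2]
0.88 False [-0.1  0.   0.2] [-3.1  1.   4.3]
0.77 False [ 0.1 -0.   0.4] [-2.4  1.6  4.5]
0.66 False [ 0.3 -0.   0.5] [-1.9  0.7  5.2]
0.56 False [ 0.5 -0.   0.5] [-1.   1.   5.4]
0.46 False [ 0.4 -0.1  0.4] [-1.   0.7  4.5]
0.35 False [-0.1 -0.1 -0.3] [-0.  -0.4  2.1]
0.25 False [-0.4  0.1 -1. ] [-0.   0.5  1.4]
0.14 False [-0.5  0.2 -1. ] [ 0.6 -0.4 -0.5]
True
[ 0.6 -0.2 -0.9] [-1.9  1.   7.4]
35.8583
```

View pics/c1.png

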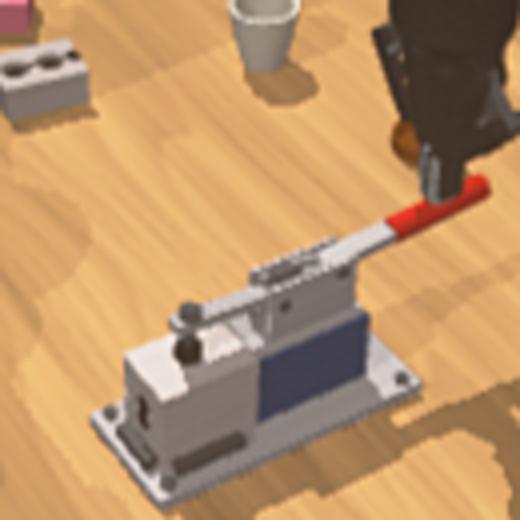

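The clamp is down. The foot is on the mould's back at (188,345), the sprue notches meet at (142,410), and the handle is nearly level under the fingertips. I'll retract upward, check that it all stays, then decide on handing in.

Run:
```python
from h import *
p=env.current_position(); env.move_l(p+[0,0,110],rate=100); env.movep([385,-140,250],Rt(0,0)); env.hold(.3)
s=optics.read_camera("side"); w=wrist(); print(env.current_time(),env.current_force())
b=cv2.resize(s["frame"][170:300,260:390],(400,400),interpolation=cv2.INTER_CUBIC); a=cv2.resize(w["frame"][150:350,220:420],(400,400),interpolation=cv2.INTER_CUBIC)
cv2.imwrite("pics/c2.png",np.hstack([b,a])[...,::-1])
```

```text
38.3917 [0.27540519 0.38937523 0.04137019]
```

View pics/c2.png

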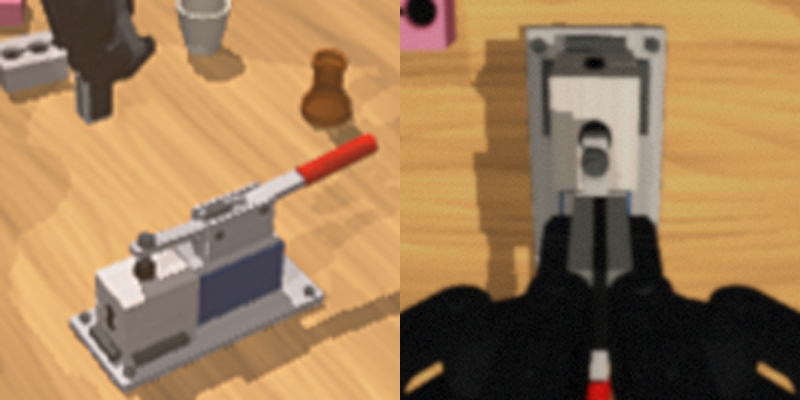

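The handle stays down after release (tip at (370,148)). The foot is on the mould's back at (145,268), the halves are flush, and the neck and crucible are upright in place. Handing in.

```bash
python3 -c "
from plant import env
print(env.hand_in(), env.current_time())"
```

```text
the job is handed in; nothing more can be done
the job is handed in; nothing more can be done
```

The mould is closed and clamped, and I handed the job in at about 38 s of the 67 s allowed. The hand-in gives no verdict.

**What I did:** The nest held the long-bead bottom half, so I used the long top. I turned it over in two 90° steps, standing it on its plain end in between. I laid it face down on the bottom half, then pressed the red handle down along its arc until it snapped over.

**Checks that disagreed:** After I first laid the top half down, it measured about 2.5 mm short of the back stop, because my slide towards the stop had ended early. I pushed it on with the closed fingertips. It then measured (423.4, −142.2) against (423.1, −142.2) for the bottom half.

**Last checks:** After I withdrew the arm, the pictures showed:
- the handle staying down
- the foot on the mould's back
- the two halves flush and the sprue notches together
- the crucible and bottle neck upright, with no visible movement

The foot's force, the handle joint value and the final position under the clamp were judged only from those pictures. I did not measure how far the other mould's halves or the bystanders may have moved. Nothing in the arm's moves was meant to touch them.

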